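# Check the vacuum pump's oil with the dipstick

### The arm

A 6-joint arm with a two-finger parallel gripper is mounted at the origin on the work surface. World frame = base frame: x ahead of the robot, y to its left, z up, the work surface at z = 0. Lengths are in mm, angles in rad, forces in N, time in s.
With the tool pointing down it reaches from about 350 to 875 mm from the base axis. Payload 4.2 kg.
Tool frame: the origin (TCP) lies between the finger pads; the fingertips stand 25 mm ahead of it and the grasp point (between the pads) lies 6 mm ahead of it; z points along the fingers, y is the line along which they close (so a half turn about z gives the same grasp; the last joint's range is limited). The gripper opens to 85 mm and grips with 20 to 120 N. Pads are 22 mm wide; open, the fingers measure 114 mm over their backs; the gripper's body (76 mm by 85 mm) begins 54 mm behind the grasp point. The pads swing forward as they close: fully open they stand 13 mm farther back than shut.
Start: joints at [-0.891, 0.385, 0.008, 0, -1.194, -0.259], TCP at [255.319, -570.448, 256.312] pointing down, gripper open.
Joint ranges: [-3.14, 3.14], [-1.21, 2.06], [-1.07, 1.41], [-3.16, 2.05], [-2.99, -0.16], [-3.1, 3.1]. Speed limits (rad/s): [2.79, 2.79, 3.14, 3.14, 3.14, 3.14].

### API

Orientations are given as a unit quaternion [x, y, z, w].
In Python, from bench import arm gives the robot as it stands.
- The arm moves only by the shell command python3 -m pendant 'ROWS'. ROWS is JSON, a list of rows, each a list of 7 numbers: the shift along the tool's x, y, z in m, then the turn, a rotation vector about the tool's x, y, z in degrees, then the finger opening in m, from 0 to 0.0854. In form: [[x, y, z, wx, wy, wz, fingers], ...]. A call has 1 to 12 rows; each row shifts and turns the commanded pose from where the row before left it, along the tool's axes as they then stand; what a row does not reach is not made up. A row lasts 1/10 s, in which the tool goes at most 50 mm and 8.59 degrees, less where a joint would pass 70% of its speed; a pose out of reach is approached as far as the arm can. A call is refused whole if a number of a shift passes 0.05 or a number of a turn 8.59, either way. A call with a gripper value outside its range is refused whole. The fingers move at their own pace and stop on an object; the grip force is fixed at half the most. Time passes only in rows, so rows that do not move let the fingers close. It gives the time, the measured TCP pose, the force, the opening and the grip force at its end, in the units of the state.
- arm.read_state(): the state, without advancing time (a new reading comes with each control period).
- arm.get_image(name): name is "scene" or "top" or "wrist"; returns a dict with "image" (420x560x3 uint8, red, green, blue), "fx", "fy", "cx", "cy" (pixels), "k1" (the pictures are not rectified: a ray, as slopes to the right and down, at radius r is drawn at 1 + k1 r^2 times it, then the intrinsics apply), "xyz" and "rotation" of the camera in the world. Camera axes: x right, y down, z forward; pixel columns grow to the right and rows downward; lengths in mm; the calibration is good to about 2 mm. A picture is of the moment at which its call begins. There is no depth.
- arm.job_done(): hands the job in; it is judged then, once.
The state is a dict: "clock": time; "joints": joint angles; "joint_vel": joint speeds; "joint_efforts": joint torques, N m; "position": TCP position; "ee_rot": TCP orientation; "contact_force": force on the tool from outside, world axes, zero at the start; "wrist_torque": the same for the moment, N m; "gripper_width": finger opening in mm; "grasp_force": force on a finger pad.
Only numpy, scipy, OpenCV 4.12 (cv2) and the standard library are available. Lean on these libraries where they do the work, as an engineer would, in place of code of your own. Each camera call takes 0.05 s, during which the arm holds its last target. There are 200 camera calls.

### The job

Check the oil of the blue vacuum pump: pull the red cap off its slanting filler tube and set it rim-down in the round pocket of the white drip tray, so that its inside stays clean. Then pick up the yellow-handled dipstick, slide it into the filler tube until its collar stops on the mouth, and draw it right out again. Finish while still holding it up for reading, level and still in the gripper alone, with its tip over the drip tray at least 10 cm above the bench; leave the other things on the bench where they are.

Things in the scene. Friction and masses are not known exactly. Their poses are not given: they have to be found in the camera images.
- pump: Blue vacuum pump, fixed. Origin: on the bench under the middle of its oil case (120 x 120, 160 high). The motor runs from the case along +y to y = 275, 150 high, its black carrying handle 222 high (y = 75 to 225, x = 0). On the case's -x half stand the blanked inlet (y = -30, 196 high) and the grey exhaust filter (y = 33, 208 high). The filler tube leans out over the +x side
- filler_tube: Steel tube fixed to the pump, mouth 175 above the bench at x = 70 of the pump; bore 14, outside 22; the last 42 below the mouth are free, then comes a brass nut 38 wide. Origin: centre of its mouth. z axis: out of the tube along its axis, leaning 45 degrees from the vertical towards the pump's +x; y axis level. The bore is clear for 110 from the mouth, with guiding walls for the first 62
- cap: Loose red cap, about 50 g: skirt 36 in diameter and 20 deep (bore 28, loose over the tube, no thread), top 3 thick, then a ribbed knob 28 in diameter from 23 to 46 above the rim. Origin: centre of the open rim. z axis: from the rim through the knob. It starts on the filler tube and in line with it, rim 20 down from the mouth; draw it off along the tube's axis
- tray: White drip tray, fixed, 260 along x by 200 along y, floor 4 thick, rim 14 high. Origin: on the bench under its centre. Two V rests, at x = -62 and x = 80, carry the dipstick along the line y = 45 with its axis 42 above the bench; the rests are 8 thick along x, 38 wide and about 50 high
- pocket (a point): centre of the floor of the round cap pocket on the tray (at x = -60, y = -48 of the tray), 4 above the bench: a raised ring 46 inside, 54 outside, 6 high
- dipstick: Loose dipstick, about 70 g: steel rod of diameter 9, brass collar of diameter 28, yellow round grip of diameter 14. Origin: centre of the collar's face towards the tip. x axis: along the stick from tip to grip; rod at x = -95 to 0, collar 0 to 6, grip 6 to 86. It starts level on the tray's rests, x along the tray's x, grip away from the robot. It may be rolled about its own axis as you like
- dip_tip (a point): tip of the dipstick's rod, on its axis (x = -95 of the dipstick)
- o_ring_carrier: loose aluminium ring, outside diameter 40, 9 high, lying on the tray; leave alone
- oil_bottle: loose yellow bottle of pump oil, diameter 72, 150 high, standing; leave alone
- reagent_bottle: loose clear bottle with a blue cap, diameter 72, 140 high; leave alone
- jar: loose small amber jar, diameter 44, 55 high; leave alone
- screwdriver: loose screwdriver lying on the bench; leave alone
- tube_rack: loose blue rack 100 x 180 x 63 with glass tubes that stand up to 107; leave alone

How it is judged:
By the outcome, as a careful person would: the job done as asked, in the order asked, and still so for the second after the job is handed in, while the arm keeps its last pose, push and grip.
It also fails if it takes over 61 s, if anything falls off the work surface, if the arm or the gripper's body presses on something with over 40 N, if the wrist force passes 120 N, or if a joint passes its speed limit or range.

## Working session

There is one attempt and no reset: what is moved stays moved. The work goes in short steps, Python scripts to look and compute and a shell command to move; the robot and the scene stay as the last step left them, time stands still between calls to the robot, and variables do not carry over. Pictures are saved under pics/ and viewed, at most 10 in all, crops included, and the job is handed in when it is done.

```bash
ls; mkdir -p pics; cat > h.py <<'E'
import numpy as np, cv2, json
from scipy.spatial.transform import Rotation as R
from bench import arm
def shot(name,fn):
    d=arm.get_image(name); cv2.imwrite(f'pics/{fn}.png',d['image'][:,:,::-1]); 
    json.dump({k:(np.array(v).tolist()) for k,v in d.items() if k!='image'},open(f'pics/{fn}.json','w')); return d
def cam(fn):
    d=json.load(open(f'pics/{fn}.json')); Rm=np.array(d['rotation']); 
    if Rm.size==4: Rm=R.from_quat(Rm).as_matrix()
    return d,np.array(d['xyz']),Rm.reshape(3,3)
def proj(fn,P):
    d,c,Rm=cam(fn); p=(np.atleast_2d(P)-c)@Rm; s=p[:,:2]/p[:,2:]; s=s*(1+d['k1']*(s**2).sum(1,keepdims=True))
    return s*[d['fx'],d['fy']]+[d['cx'],d['cy']]
def ray(fn,uv):
    d,c,Rm=cam(fn); t=(np.array(uv,float)-[d['cx'],d['cy']])/[d['fx'],d['fy']]; s=t.copy()
    for _ in range(20): s=t/(1+d['k1']*(s@s))
    v=Rm@np.array([s[0],s[1],1]); return c,v/np.linalg.norm(v)
def onz(fn,uv,z):
    c,v=ray(fn,uv); return c+v*(z-c[2])/v[2]
E
python3 - <<'E'
from h import *
for n in ['scene','top','wrist']:
    d=shot(n,n+'0'); print(n,d['fx'],d['k1'],d['xyz'],d['rotation'])
print(arm.read_state())
E
```

```text
pics
scene 411.74794276733996 -0.0037505208965772966 [1098.14392282 -464.0889429   981.70728022] [ 0.84390631  0.40597267 -0.15648577 -0.3138798 ]
top 497.6358152501614 -0.009459269041531283 [ 384.53635443   16.70079771 1274.97189175] [-0.70434772  0.70743475 -0.04883818  0.03232934]
wrist 322.64812113455156 -0.07596105864942819 [ 193.3542923  -598.32709577  373.58729168] [0.53872291 0.8316035  0.11361293 0.07283788]
{'clock': 0.15, 'joints': array([-8.91373674e-01,  3.85390443e-01,  6.93464744e-03, -3.25552223e-04,
       -1.19399734e+00, -2.58608192e-01]), 'joint_vel': array([-0.00065408, -0.0005956 ,  0.00329404,  0.00070485, -0.00060188,
       -0.0003759 ]), 'joint_efforts': array([-5.10119844e-04, -3.92679012e+01,  1.88583183e+01,  4.18859214e+00,
       -3.39272025e-03, -1.22482994e-06]), 'position': array([ 255.16846953, -570.10505202,  255.46841944]), 'ee_rot': array([-2.08799398e-01,  9.77958129e-01,  8.07338994e-04, -2.39476846e-04]), 'contact_force': array([-0.02481529, -0.04867609, -1.15688489]), 'wrist_torque': array([ 0.03457245, -0.03506273,  0.01439923]), 'grasp_force': 0.0, 'gripper_width': 85.48870645871627}
```

View pics/top0.png

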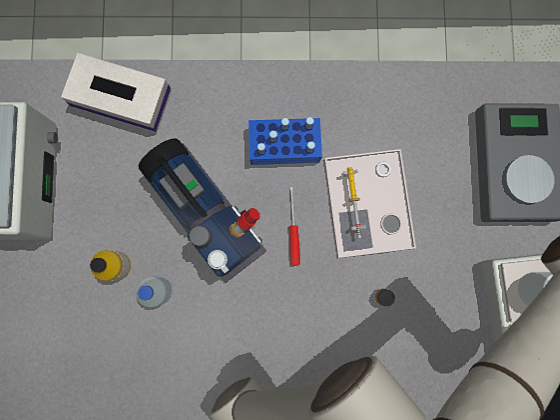

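View pics/scene0.png

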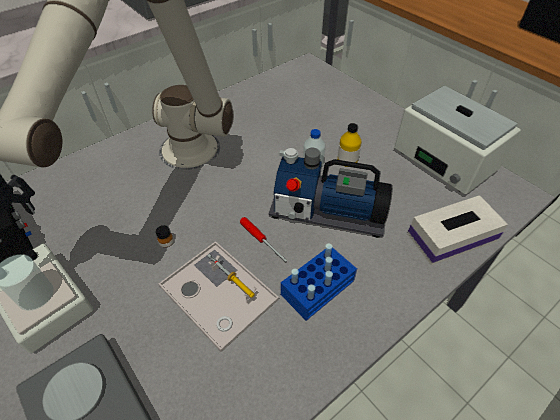

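The top view shows +x up and +y left: the tray corners are near (325,159), (400,151), (414,247), (337,257), the red cap is at (248,219), and the dipstick runs from (351,170) to (359,236). I'll enlarge it to measure.

```bash
python3 - <<'E'
from h import *
t=cv2.imread('pics/top0.png'); s=cv2.imread('pics/scene0.png')
a=cv2.resize(t[140:290,180:280],None,fx=4,fy=4,interpolation=cv2.INTER_CUBIC)
b=cv2.resize(t[140:290,320:420],None,fx=4,fy=4,interpolation=cv2.INTER_CUBIC)
cv2.imwrite('pics/topc.png',np.hstack([a,b]))
a=cv2.resize(s[150:240,260:400],None,fx=5,fy=5,interpolation=cv2.INTER_CUBIC)
cv2.imwrite('pics/scc.png',a)
E
```

```text
(no output)
```

View pics/topc.png

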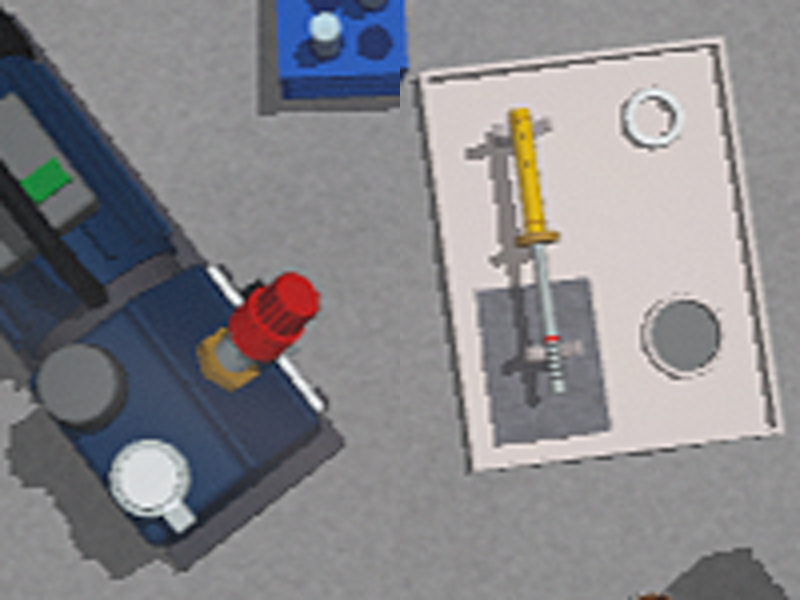

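View pics/scc.png

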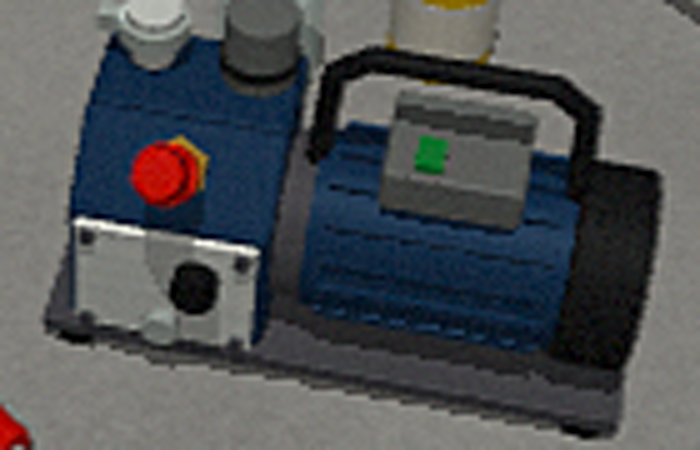

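```bash
cat > m.py <<'E'
from h import *
from scipy.optimize import least_squares
T=lambda x,y:((x+.5)/4-.5+180,(y+.5)/4-.5+140)
TR=lambda x,y:((x-400+.5)/4-.5+320,(y+.5)/4-.5+140)
S=lambda x,y:((x+.5)/5-.5+260,(y+.5)/5-.5+150)
def tri(a,b):
    c1,v1=ray('top0',a);c2,v2=ray('scene0',b)
    A=np.stack([v1,-v2],1); k=np.linalg.lstsq(A,c2-c1,rcond=None)[0]
    p,q=c1+k[0]*v1,c2+k[1]*v2; return (p+q)/2,np.linalg.norm(p-q)
E
python3 - <<'E'
from m import *
np.set_printoptions(precision=1,suppress=True)
cs=np.array([TR(418,73),TR(724,38),TR(782,432),TR(470,472)])
L=np.array([[130,100],[130,-100],[-130,-100],[-130,100]])
def W(p,l): c,s=np.cos(p[2]),np.sin(p[2]); return np.array([[p[0]+c*a-s*b,p[1]+s*a+c*b] for a,b in np.atleast_2d(l)])
def f(p): return (proj('top0',np.c_[W(p,L),np.full(4,14)])-cs).ravel()
r=least_squares(f,[600,-50,0.1],x_scale=[100,100,.1]); p=r.x
print('tray',p[:2],np.degrees(p[2]),r.fun)
print('pocket',W(p,[-60,-48]),'img',[onz('top0',TR(684,337),z)[:2] for z in (10,)])
for n,uv in dict(gripend=(519,110),collar=(537,237),tip=(560,390)).items():
    w=onz('top0',TR(*uv),42)[:2]; d=w-p[:2];c,s=np.cos(p[2]),np.sin(p[2]); print(n,w,'tray frame',c*d[0]+s*d[1],-s*d[0]+c*d[1])
print('knobtop',tri(T(298,295),S(160,176)))
a,b=tri(T(207,268),S(258,248)),tri(T(323,410),S(75,220)); print('plate',a,b); d=a[0]-b[0]; print('yaw of pump y dir',np.degrees(np.arctan2(d[1],d[0])))
for n,s in dict(kt=(298,295,193.4),).items(): print(onz('top0',T(s[0],s[1]),s[2]))
q=[onz('top0',T(*u),z) for u,z in [((207,268),a[0][2]),((323,410),a[0][2])]];d=q[0]-q[1];print(np.degrees(np.arctan2(d[1],d[0])))
print(onz('scene0',S(160,176),193.4))
# axis from top: nut/tube centre
print('tube', [onz('top0',T(228,358),z) for z in (140,150)])
E
```

```text
tray [ 560.2 -243.3] 6.520638147765874 [ 0.2 -0.3 -0.5 -0.1 -0.1  0.5  0.4 -0.1]
pocket [[ 506.1 -297.8]] img [array([ 505.2, -297.7])]
gripend [ 646.8 -189.2] tray frame 92.14928754372016 43.88264095829557
collar [ 565.6 -198.8] tray frame 10.363208071931712 43.596927109646074
tip [ 469.3 -211. ] tray frame -86.70835883666322 42.42138308220248
knobtop (array([512.1,  47.4, 190.5]), np.float64(0.07712898971884062))
plate (array([536.6, 102.3, 116.4]), np.float64(1.1718177695980938)) (array([453.4,  34.8, 115.9]), np.float64(0.3998451572589395))
yaw of pump y dir 39.04405620914156
[511.8  47.4 193.4]
39.08254181941697
[514.2  45.5 193.4]
tube [array([482. ,  88.8, 140. ]), array([481.1,  88.2, 150. ])]
```

```bash
cat > p.py <<'E'
from h import *
from scipy.optimize import least_squares
np.set_printoptions(precision=1,suppress=True)
yp=np.radians(39.06)
U=np.array([np.sin(yp),-np.cos(yp),0]); Y=np.array([np.cos(yp),np.sin(yp),0]); A=(U+[0,0,1])/2**.5
KT=np.array([512.3,47.0,193.2]); M=KT-26*A
def Rzy(z,y): z=np.array(z,float)/np.linalg.norm(z); y=np.array(y,float); y-=z*(y@z); y/=np.linalg.norm(y); return np.stack([np.cross(y,z),y,z],1)
def plan(P,Rt,n=None,start=None):
    if start is None: s=arm.read_state(); p0,R0=s['position'],R.from_quat(s['ee_rot'])
    else: p0,R0=start[0],R.from_matrix(start[1])
    Rt=R.from_matrix(Rt); rv=(R0.inv()*Rt).as_rotvec(degrees=True)
    if n is None: n=int(max(np.ceil(np.abs(rv).max()/8),np.ceil(np.linalg.norm(rv)/8.3),np.ceil(np.linalg.norm(P-p0)/35),1))
    st=R.from_rotvec(rv/n,degrees=True)
    def run(d):
        p,r=p0.copy(),R0; tr=[]
        for _ in range(n): p=p+r.apply(d); r=r*st; tr.append(p)
        return np.array(tr)
    d=least_squares(lambda d:run(d)[-1]-P,R0.inv().apply(P-p0)/n).x
    tr=run(d); print('n',n,'row',np.round(d/1000,4).tolist(),np.round(rv/n,2).tolist(),'path',tr[[n//3,2*n//3,-1]].tolist())
    return P,Rt.as_matrix()
def check(P,Rt):
    s=arm.read_state(); e=s['position']-P; print('t',s['clock'],'world err',e,'tool err',Rt.T@e,'rot err deg',(R.from_matrix(Rt).inv()*R.from_quat(s['ee_rot'])).as_rotvec(degrees=True),'F',s['contact_force'],'w',s['gripper_width'],'j',np.round(s['joints'],2))
E
python3 - <<'E'
from p import *
print(M,A)
plan(KT+65*A,Rzy(-A,Y))
E
```

```text
[500.7  61.3 174.8] [ 0.4 -0.5  0.7]
n 19 row [-0.0104, 0.0349, 0.0004] [-1.54, 2.01, 3.73] path [[271.7612422991542, -317.8415396866351, 260.7551542309195], [375.17453065486467, -126.77865185290784, 262.5882052730427], [541.2621756690789, 11.311172889639813, 239.16194077712638]]
```

```bash
r="x"; python3 -m pendant '[[-0.0104,0.0349,0.0004,-1.54,2.01,3.73,0.085],[-0.0104,0.0349,0.0004,-1.54,2.01,3.73,0.085],[-0.0104,0.0349,0.0004,-1.54,2.01,3.73,0.085],[-0.0104,0.0349,0.0004,-1.54,2.01,3.73,0.085],[-0.0104,0.0349,0.0004,-1.54,2.01,3.73,0.085],[-0.0104,0.0349,0.0004,-1.54,2.01,3.73,0.085],[-0.0104,0.0349,0.0004,-1.54,2.01,3.73,0.085],[-0.0104,0.0349,0.0004,-1.54,2.01,3.73,0.085],[-0.0104,0.0349,0.0004,-1.54,2.01,3.73,0.085],[-0.0104,0.0349,0.0004,-1.54,2.01,3.73,0.085],[-0.0104,0.0349,0.0004,-1.54,2.01,3.73,0.085],[-0.0104,0.0349,0.0004,-1.54,2.01,3.73,0.085]]'
python3 - <<'E'
from p import *
P,Rt=plan(KT+65*A,Rzy(-A,Y)); check(P,Rt)
E
```

```text
clock: 1.35
position: [353.2, -154.6, 263.4]
ee_rot: [0.183, 0.949, 0.11, -0.232]
contact_force: [0.3, 0.5, 0.5]
gripper_width: 84.9
grasp_force: 0.0
n 8 row [-0.0089, 0.0305, 0.0003] [-1.35, 1.76, 3.25] path [[415.45828179440906, -82.62283530534543, 259.4022593514102], [488.2394291521734, -22.047710342145116, 249.60983218281334], [541.262175669083, 11.31117288963968, 239.16194077712558]]
t 1.35 world err [-188.  -165.9   24.2] tool err [   9.8 -250.5  -24.4] rot err deg [ 10.8 -14.1 -26. ] F [0.3 0.5 0.5] w 84.88721328957355 j [-0.2  0.2 -0.2 -0.2 -1.6 -1.7]
```

```bash
python3 -m pendant '[[-0.0089,0.0305,0.0003,-1.35,1.76,3.25,0.085],[-0.0089,0.0305,0.0003,-1.35,1.76,3.25,0.085],[-0.0089,0.0305,0.0003,-1.35,1.76,3.25,0.085],[-0.0089,0.0305,0.0003,-1.35,1.76,3.25,0.085],[-0.0089,0.0305,0.0003,-1.35,1.76,3.25,0.085],[-0.0089,0.0305,0.0003,-1.35,1.76,3.25,0.085],[-0.0089,0.0305,0.0003,-1.35,1.76,3.25,0.085],[-0.0089,0.0305,0.0003,-1.35,1.76,3.25,0.085],[0,0,0,0,0,0,0.085]]'
python3 - <<'E'
from p import *
check(KT+65*A,Rzy(-A,Y)); plan(KT+65*A,Rzy(-A,Y),1)
shot('wrist','w1')
for n,q in dict(kt=KT,mouth=M,tray=[560,-243,0]).items(): print(n,proj('w1',q))
E
```

```text
clock: 2.25
position: [542.0, 11.7, 236.7]
ee_rot: [0.396, 0.834, 0.164, -0.347]
contact_force: [-1.2, 0.2, -0.1]
gripper_width: 84.8
grasp_force: 0.0
t 2.25 world err [ 0.8  0.4 -2.4] tool err [-1.8  0.9  1.6] rot err deg [ 0.1  0.1 -0.1] F [-1.2  0.2 -0.1] w 84.8481319401836 j [-0.   0.5  0.2 -0.6 -1.8 -2.4]
n 1 row [0.0018, -0.0009, -0.0016] [-0.14, -0.09, 0.07] path [[541.2621756690828, 11.311172889639721, 239.16194077712558], [541.2621756690828, 11.311172889639721, 239.16194077712558], [541.2621756690828, 11.311172889639721, 239.16194077712558]]
kt [[279.1 235.6]]
mouth [[279.2 222.4]]
tray [[114.5 583.6]]
```

View pics/w1.png

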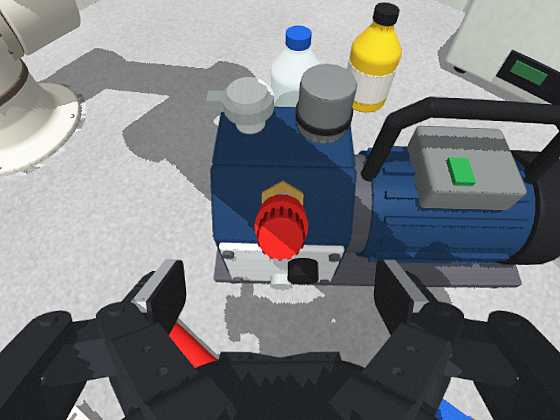

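The knob's top disc is at about (281,241), against a predicted (279,236), so the estimate is within about 2 mm. Advance and grip.

```bash
python3 -m pendant '[[0.0018,-0.0005,0.015,0,0,0,0.085],[0,0,0.015,0,0,0,0.085],[0,0,0.015,0,0,0,0.085],[0,0,0.0135,0,0,0,0.085],[0,0,0,0,0,0,0.02],[0,0,0,0,0,0,0.02],[0,0,0,0,0,0,0.02],[0,0,0,0,0,0,0.02],[0,0,0,0,0,0,0.02],[0,0,0,0,0,0,0.02]]'
python3 - <<'E'
from p import *
check(KT+5*A,Rzy(-A,Y))
E
```

```text
clock: 3.3
position: [514.8, 43.1, 200.2]
ee_rot: [0.396, 0.836, 0.165, -0.343]
contact_force: [5.4, 0.2, 5.5]
gripper_width: 25.5
grasp_force: 59.2
t 3.3 world err [ 0.3 -1.1  3.4] tool err [ 1.7 -0.5 -3.2] rot err deg [-0.1 -0.3 -0.3] F [5.4 0.2 5.5] w 25.53160197596856 j [ 0.   0.5  0.1 -0.6 -1.7 -2.4]
```

```bash
python3 -m pendant '[[0,0,-0.006,0,0,0,0.02],[0,0,-0.01,0,0,0,0.02],[0,0,-0.015,0,0,0,0.02],[0,0,-0.02,0,0,0,0.02],[0,0,-0.025,0,0,0,0.02],[0,0,-0.03,0,0,0,0.02],[0,0,0,0,0,0,0.02]]'
python3 - <<'E'
from p import *
check(KT+109*A,Rzy(-A,Y))
for n in ('top','scene','wrist'): shot(n,n+'1')
a=cv2.imread('pics/top1.png')[170:290,180:320]; b=cv2.imread('pics/scene1.png')[120:240,230:370]
z=lambda i:cv2.resize(i,(400,343),interpolation=cv2.INTER_CUBIC)
cv2.imwrite('pics/c1.png',np.vstack([np.hstack([z(a),z(b)]),cv2.resize(cv2.imread('pics/wrist1.png')[100:300,150:450],(400,257)).repeat(2,1)[:, :800]*0+np.hstack([cv2.resize(cv2.imread('pics/wrist1.png')[100:300,130:441],(400,257)),np.zeros((257,400,3),np.uint8)])]))
E
```

```text
clock: 4.0
position: [561.6, -17.7, 276.3]
ee_rot: [0.397, 0.836, 0.164, -0.343]
contact_force: [-0.3, -0.4, -0.8]
gripper_width: 25.5
grasp_force: 59.1
t 4.0 world err [ 0.7 -4.9  6. ] tool err [ 1.3 -2.5 -7.3] rot err deg [ 0.  -0.3 -0.1] F [-0.3 -0.4 -0.8] w 25.53309819859899 j [-0.1  0.6  0.3 -0.6 -1.9 -2.4]
```

View pics/c1.png

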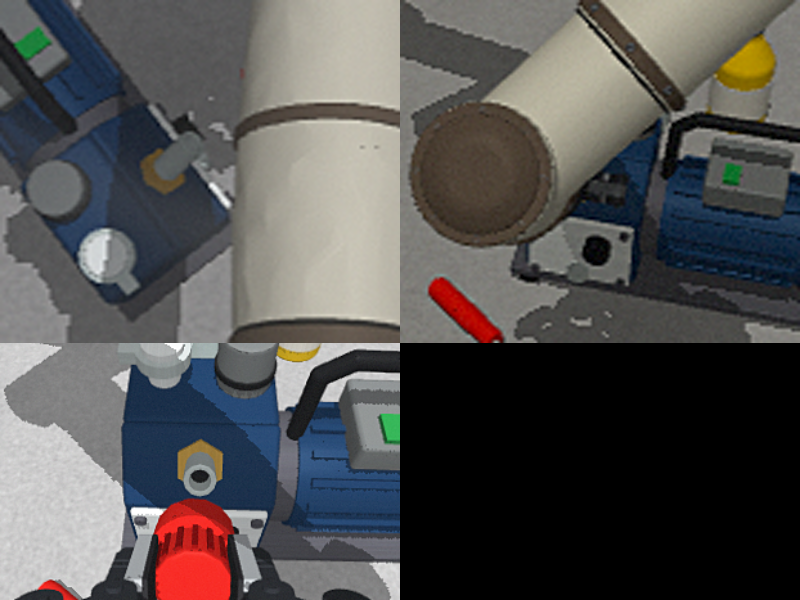

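The cap hangs in line in the gripper and the tube mouth is clear (wrist view, about (285,204)). Now to the pocket.

```bash
python3 - <<'E'
from p import *
t=np.radians(96.5)
plan(np.array([505.7,-297.8,135]),Rzy([0,0,-1],[np.cos(t),np.sin(t),0]))
E
```

```text
n 10 row [-0.012, -0.0308, 0.0079] [2.24, -4.12, -5.42] path [[492.00598451490293, -115.03700917607101, 213.68639002277538], [481.1943552937646, -205.5672462028387, 169.29281493481167], [505.6999999999975, -297.79999999999853, 135.00000000000125]]
```

```bash
python3 -m pendant '[[-0.012,-0.0308,0.0079,2.24,-4.12,-5.42,0.02],[-0.012,-0.0308,0.0079,2.24,-4.12,-5.42,0.02],[-0.012,-0.0308,0.0079,2.24,-4.12,-5.42,0.02],[-0.012,-0.0308,0.0079,2.24,-4.12,-5.42,0.02],[-0.012,-0.0308,0.0079,2.24,-4.12,-5.42,0.02],[-0.012,-0.0308,0.0079,2.24,-4.12,-5.42,0.02],[-0.012,-0.0308,0.0079,2.24,-4.12,-5.42,0.02],[-0.012,-0.0308,0.0079,2.24,-4.12,-5.42,0.02],[-0.012,-0.0308,0.0079,2.24,-4.12,-5.42,0.02],[-0.012,-0.0308,0.0079,2.24,-4.12,-5.42,0.02],[0,0,0,0,0,0,0.02]]'
python3 - <<'E'
from p import *
t=np.radians(96.5); P=np.array([505.7,-297.8,135]);Rt=Rzy([0,0,-1],[np.cos(t),np.sin(t),0])
check(P,Rt);plan(P,Rt,1)
for n in ('top','scene','wrist'): shot(n,n+'2')
b=cv2.imread('pics/scene2.png')[200:340,130:290]; w=cv2.imread('pics/wrist2.png')
print(proj('scene2',[505.7,-297.8,4]),proj('scene2',[505.7,-297.8,83]),proj('top2',[505.7,-297.8,83]),proj('wrist2',[505.7,-297.8,4]))
z=lambda i:cv2.resize(i,(400,350),interpolation=cv2.INTER_CUBIC)
cv2.imwrite('pics/c2.png',np.hstack([z(b),cv2.resize(w,(400,350))]))
E
```

```text
clock: 5.25
position: [503.9, -298.5, 133.0]
ee_rot: [-0.056, 0.998, 0.0, -0.001]
contact_force: [1.2, 0.8, -1.3]
gripper_width: 25.7
grasp_force: 59.2
t 5.25 world err [-1.8 -0.7 -2. ] tool err [ 1.9 -0.4  2. ] rot err deg [-0.1  0.1  0.1] F [ 1.2  0.8 -1.3] w 25.710675991714368 j [-0.3  0.4 -0.2 -0.  -0.9 -1.2]
n 1 row [-0.0019, 0.0005, -0.002] [0.06, -0.1, -0.09] path [[505.7, -297.8, 135.0], [505.7, -297.8, 135.0], [505.7, -297.8, 135.0]]
[[190.6 289.4]] [[185.5 273.6]] [[398.  220.8]] [[279.1 209.4]]
```

View pics/c2.png

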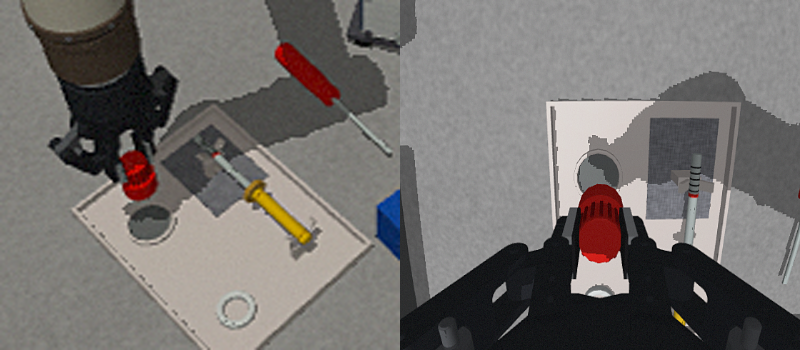

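The pocket sits at scene (191,289), as predicted, and the cap is upright in the gripper just above it. Descend.

```bash
python3 -m pendant '[[-0.0019,0.0005,0.02,0,0,0,0.02],[0,0,0.02,0,0,0,0.02],[0,0,0.015,0,0,0,0.02],[0,0,0.01,0,0,0,0.02],[0,0,0.003,0,0,0,0.02],[0,0,0,0,0,0,0.02]]'
python3 - <<'E'
from p import *
t=np.radians(96.5); P=np.array([505.7,-297.8,65]);Rt=Rzy([0,0,-1],[np.cos(t),np.sin(t),0])
check(P,Rt)
E
python3 -m pendant '[[0,0,0.002,0,0,0,0.02],[0,0,0.002,0,0,0,0.02]]'
```

```text
clock: 6.0
position: [509.0, -296.6, 67.5]
ee_rot: [-0.057, 0.998, -0.0, 0.001]
contact_force: [-0.4, -0.1, -0.1]
gripper_width: 25.6
grasp_force: 59.2
t 6.0 world err [3.3 1.2 2.5] tool err [-3.4  0.9 -2.5] rot err deg [ 0.  -0.2 -0. ] F [-0.4 -0.1 -0.1] w 25.64428213144672 j [-0.2  0.5 -0.3 -0.  -0.7 -1.2]
clock: 6.2
position: [509.3, -297.1, 64.5]
ee_rot: [-0.057, 0.998, -0.001, 0.002]
contact_force: [-3.4, 1.1, 10.0]
gripper_width: 25.6
grasp_force: 60.3
```

The cap touched at TCP z 64.5, which means its rim is on the pocket's ring with x about 3.5 mm too far out. Lift slightly and correct.

```bash
python3 -m pendant '[[0,0,-0.005,0,0,0,0.02],[0.0035,0,0,0,0,0,0.02],[0,0,0,0,0,0,0.02]]'
python3 - <<'E'
from p import *
t=np.radians(96.5); P=np.array([505.7,-297.8,65]);Rt=Rzy([0,0,-1],[np.cos(t),np.sin(t),0])
check(P,Rt)
E
```

```text
clock: 6.5
position: [504.9, -297.4, 68.8]
ee_rot: [-0.056, 0.998, -0.0, 0.002]
contact_force: [0.6, 0.0, -1.5]
gripper_width: 25.8
grasp_force: 59.3
t 6.5 world err [-0.8  0.4  3.8] tool err [ 0.8  0.5 -3.8] rot err deg [ 0.  -0.2  0.1] F [ 0.6  0.  -1.5] w 25.77492788122846 j [-0.3  0.5 -0.3 -0.  -0.7 -1.2]
```

```bash
python3 -m pendant '[[0,0,0.004,0,0,0,0.02],[0,0,0.002,0,0,0,0.02],[0,0,0,0,0,0,0.02]]'; python3 -m pendant '[[0,0,0.002,0,0,0,0.02],[0,0,0.002,0,0,0,0.02]]'
```

```text
clock: 6.8
position: [504.9, -297.2, 61.8]
ee_rot: [-0.056, 0.998, 0.0, 0.001]
contact_force: [0.2, 0.3, -0.7]
gripper_width: 25.6
grasp_force: 59.3
clock: 7.0
position: [505.6, -297.4, 59.1]
ee_rot: [-0.057, 0.998, -0.0, 0.002]
contact_force: [-3.5, 4.0, 13.2]
gripper_width: 25.5
grasp_force: 60.7
```

```bash
python3 -m pendant '[[0,0,-0.0008,0,0,0,0.03],[0,0,0,0,0,0,0.04],[0,0,0,0,0,0,0.05],[0,0,0,0,0,0,0.06],[0,0,0,0,0,0,0.06],[0,0,-0.02,0,0,0,0.06],[0,0,-0.03,0,0,0,0.06],[0,0,-0.04,0,0,0,0.06],[0,0,-0.04,0,0,0,0.06],[0.04,0,0,0,0,0,0.06],[0.04,0,0,0,0,0,0.06],[0,0,0,0,0,0,0.06]]'
python3 - <<'E'
from p import *
for n in ('top','scene','wrist'): shot(n,n+'3')
b=cv2.imread('pics/scene3.png')[200:340,130:290]; w=cv2.imread('pics/wrist3.png')
z=lambda i:cv2.resize(i,(400,350),interpolation=cv2.INTER_CUBIC)
cv2.imwrite('pics/c3.png',np.vstack([np.hstack([z(b),z(cv2.imread('pics/top3.png')[140:280,300:460])]),cv2.resize(w,(800,600))[60:310]]))
E
```

```text
clock: 8.2
position: [420.9, -305.9, 189.2]
ee_rot: [-0.055, 0.998, 0.001, 0.001]
contact_force: [0.1, 0.9, -0.3]
gripper_width: 60.1
grasp_force: 0.0
```

View pics/c3.png

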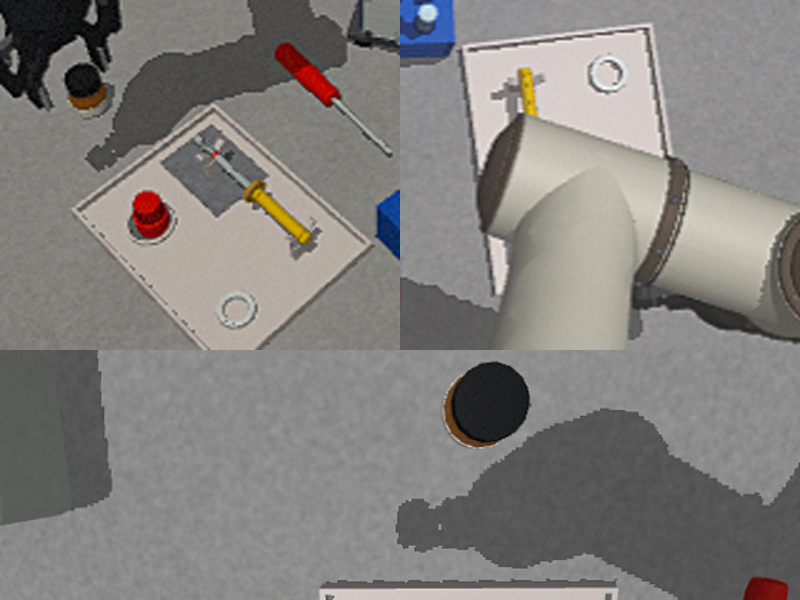

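The cap stands rim-down in the pocket (scene crop (150,222)). Next I'll measure the open mouth in three views, with the predicted bore circle overlaid.

```bash
python3 - <<'E'
from p import *
th=np.linspace(0,2*np.pi,33); V=np.cross(A,Y)
rows=[]
for fn,h in (('top3',16),('scene3',16),('wrist1',32)):
    im=cv2.imread(f'pics/{fn}.png'); c=proj(fn,M)[0]; o=np.round(c).astype(int); k=266/(2*h)
    cr=cv2.resize(im[o[1]-h:o[1]+h,o[0]-h:o[0]+h],(266,266),interpolation=cv2.INTER_CUBIC)
    ov=cr.copy()
    for r,col in ((7,(0,255,0)),(11,(0,255,255))):
        q=(proj(fn,M+r*(np.outer(np.cos(th),Y)+np.outer(np.sin(th),V)))-(o-h)+.5)*k
        cv2.polylines(ov,[np.round(q).astype(np.int32)],True,col,1)
    # sensitivity: px (in crop) per mm of Y,V
    print(fn,'k',k,'crop c',(c-(o-h)+.5)*k,'dY',(proj(fn,M+Y)[0]-c)*k,'dV',(proj(fn,M+V)[0]-c)*k,'dA',(proj(fn,M+A)[0]-c)*k)
    rows.append(np.vstack([cr,ov]))
cv2.imwrite('pics/c4.png',np.hstack(rows))
E
```

```text
top3 k 8.3125 crop c [137.9 139.9] dY [-2.4 -2.9] dV [-2.2  1.4] dA [ 2.  -1.9]
scene3 k 8.3125 crop c [134.7 139.1] dY [3.  0.4] dV [ 0.5 -3. ] dA [-0.4 -0. ]
wrist1 k 4.15625 crop c [136.8 135.3] dY [5. 0.] dV [ 0.  -4.9] dA [0.  1.3]
```

View pics/c4.png

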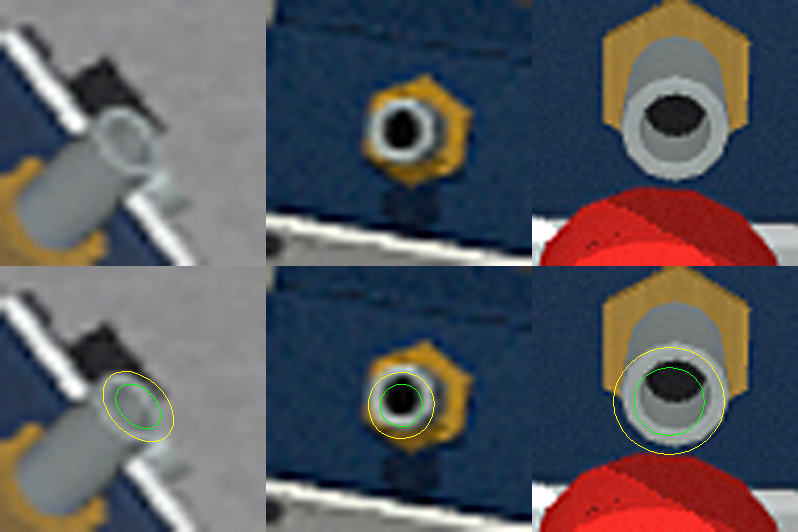

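```bash
python3 - <<'E'
from p import *
V=np.cross(A,Y)
J=np.array([[-2.4,-2.2,2],[-2.9,1.4,-1.9],[3,.5,-.4],[.4,-3,0],[5,0,0],[0,-4.9,1.3]])
b=np.array([-9,0,1.5,-8,5.7,-6.3])
w=np.array([1,1,1,1,.8,.8])
x=np.linalg.lstsq(J*w[:,None],b*w,rcond=None)[0]; print(x,J@x-b,M+x@np.array([Y,V,A]),M)
E
```

```text
[ 1.   1.9 -0.1] [ 2.1  0.2  2.4  2.5 -0.9 -3.4] [500.5  63.  176.1] [500.7  61.3 174.8]
```

```bash
cat >> p.py <<'E'
M=np.array([500.5,62.8,175.7])
ty=np.radians(6.52); TX=np.array([np.cos(ty),np.sin(ty),0]); TY=np.array([-np.sin(ty),np.cos(ty),0]); TO=np.array([560.2,-243.3,0])
RD=Rzy([0,0,-1],TY)
GP=TO+50*TX+44.6*TY
E
python3 - <<'E'
from p import *
print(GP); plan(GP+[0,0,110],RD)
E
```

```text
[ 604.8 -193.3    0. ]
n 7 row [-0.0272, 0.0132, 0.0114] [-0.01, 0.03, -0.01] path [[502.56383235042296, -258.06357223336533, 155.4694676229001], [553.7070787289745, -225.69761003161608, 132.76277585383212], [604.8122827009213, -193.31095887883941, 110.0]]
```

```bash
python3 -m pendant '[[-0.0272,0.0132,0.0114,0,0,0,0.06],[-0.0272,0.0132,0.0114,0,0,0,0.06],[-0.0272,0.0132,0.0114,0,0,0,0.06],[-0.0272,0.0132,0.0114,0,0,0,0.06],[-0.0272,0.0132,0.0114,0,0,0,0.06],[-0.0272,0.0132,0.0114,0,0,0,0.06],[-0.0272,0.0132,0.0114,0,0,0,0.06],[0,0,0,0,0,0,0.06],[0,0,0,0,0,0,0.06]]'
python3 - <<'E'
from p import *
P=GP+[0,0,110]; check(P,RD); plan(P,RD,1)
im=shot('wrist','w5')['image'].astype(int)
# yellow mask -> stick line in wrist image
m=((im[...,0]>130)&(im[...,1]>100)&(im[...,2]<90)); v,u=np.nonzero(m); print('yellow n',m.sum(),'u',u.mean(),'v',v.min(),v.max())
for k in (0,6,20,40): print(k,proj('w5',TO+(7+k)*TX+44.6*TY+[0,0,42]))
for r in range(v.min(),v.max()+1,15): print(r,u[v==r].min() if (v==r).any() else None,u[v==r].max() if (v==r).any() else None)
E
```

```text
clock: 9.25
position: [605.2, -192.3, 108.5]
ee_rot: [-0.057, 0.998, -0.0, 0.001]
contact_force: [-0.3, -0.1, 0.2]
gripper_width: 60.1
grasp_force: 0.0
t 9.25 world err [ 0.4  1.  -1.5] tool err [-0.5  1.   1.5] rot err deg [ 0.  -0.1 -0. ] F [-0.3 -0.1  0.2] w 60.10112894680813 j [-0.1  0.5 -0.1  0.  -0.9 -1.4]
n 1 row [0.0005, -0.001, -0.0015] [-0.02, 0.08, 0.04] path [[604.8122827009212, -193.31095887883936, 110.0], [604.8122827009212, -193.31095887883936, 110.0], [604.8122827009212, -193.31095887883936, 110.0]]
yellow n 1587 u 276.0283553875236 v 168 302
0 [[278.8 164.7]]
6 [[278.8 175.1]]
20 [[278.7 198.7]]
40 [[278.7 230.9]]
168 260 292
183 267 288
198 None None
213 None None
228 None None
243 267 267
258 267 286
273 268 286
288 268 285
```

```bash
python3 -m pendant '[[0,-0.001,0.02,0,0,0,0.06],[0,-0.001,0.02,0,0,0,0.06],[0,0,0.0145,0,0,0,0.06],[0,0,0.006,0,0,0,0.06],[0,0,0,0,0,0,0.06]]'; python3 -m pendant '[[0,0,0,0,0,0,0.005],[0,0,0,0,0,0,0.005],[0,0,0,0,0,0,0.005],[0,0,0,0,0,0,0.005],[0,0,0,0,0,0,0.005],[0,0,0,0,0,0,0.005]]'
```

```text
clock: 9.8
position: [604.3, -195.4, 48.7]
ee_rot: [-0.056, 0.998, -0.0, 0.001]
contact_force: [0.1, 0.4, 0.5]
gripper_width: 60.1
grasp_force: 0.0
clock: 10.4
position: [605.3, -193.8, 50.5]
ee_rot: [-0.057, 0.998, 0.0, 0.002]
contact_force: [-1.2, 5.1, 3.6]
gripper_width: 12.0
grasp_force: 58.4
```

```bash
python3 -m pendant '[[0,0,-0.01,0,0,0,0.005],[0,0,-0.02,0,0,0,0.005],[0,0,-0.03,0,0,0,0.005],[0,0,-0.035,0,0,0,0.005],[0,0,-0.035,0,0,0,0.005],[0,0,-0.035,0,0,0,0.005],[0,0,-0.035,0,0,0,0.005],[0,0,0,0,0,0,0.005],[0,0,0,0,0,0,0.005]]'
python3 - <<'E'
from p import *
s=arm.read_state(); print(s['gripper_width'],s['position'])
shot('wrist','w6')
Rt=Rzy(U-[0,0,1],Y); P=M+(95+30+43)*A-6*Rt[:,2]
plan(P,Rt)
for i in range(4): arm.get_image('wrist'); print(arm.read_state()['position'])
E
```

```text
clock: 11.3
position: [604.2, -195.1, 250.9]
ee_rot: [-0.056, 0.998, -0.0, 0.003]
contact_force: [-0.4, 0.4, -1.0]
gripper_width: 11.8
grasp_force: 58.5
11.844755538039484 [ 604.2 -195.1  250.9]
n 9 row [0.0071, 0.0165, -0.0098] [2.51, -4.55, 6.03] path [[574.4316145543903, -125.96569546683877, 281.0414263337509], [567.8701924116665, -66.44490691508584, 293.74564639979815], [572.6826532060204, -26.147538336591143, 298.7365799264599]]
[ 603.4 -194.9  248.3]
[ 603.4 -194.9  247.8]
[ 603.5 -195.   247.8]
[ 603.7 -195.   247.8]
```

```bash
python3 -m pendant '[[0.0071,0.0165,-0.0098,2.51,-4.55,6.03,0.005],[0.0071,0.0165,-0.0098,2.51,-4.55,6.03,0.005],[0.0071,0.0165,-0.0098,2.51,-4.55,6.03,0.005],[0.0071,0.0165,-0.0098,2.51,-4.55,6.03,0.005],[0.0071,0.0165,-0.0098,2.51,-4.55,6.03,0.005],[0.0071,0.0165,-0.0098,2.51,-4.55,6.03,0.005],[0.0071,0.0165,-0.0098,2.51,-4.55,6.03,0.005],[0.0071,0.0165,-0.0098,2.51,-4.55,6.03,0.005],[0.0071,0.0165,-0.0098,2.51,-4.55,6.03,0.005],[0,0,0,0,0,0,0.005],[0,0,0,0,0,0,0.005],[0,0,0,0,0,0,0.005]]'
python3 - <<'E'
from p import *
Rt=Rzy(U-[0,0,1],Y); P=M+(95+30+43)*A-6*Rt[:,2]
check(P,Rt); s=arm.read_state(); R0=R.from_quat(s['ee_rot']); 
for n in ('top','scene','wrist'): shot(n,n+'7')
T=s['position']
pts={'tip':T+R0.apply([138,0,6]),'mid':T+R0.apply([90,0,6]),'face':T+R0.apply([43,0,6]),'M':M}
V=np.cross(A,Y); outs=[]
for fn,h in (('top7',25),('scene7',25),('wrist7',60)):
    im=cv2.imread(f'pics/{fn}.png'); c=(proj(fn,pts['tip'])+proj(fn,M))[0]/2; o=np.round(c).astype(int); o=np.clip(o,h,[560-h,420-h]); k=266/(2*h)
    cr=cv2.resize(im[o[1]-h:o[1]+h,o[0]-h:o[0]+h],(266,266),interpolation=cv2.INTER_CUBIC)
    print(fn,o,'k',k,{n:((proj(fn,q)[0]-(o-h)+.5)*k).round(1) for n,q in pts.items()})
    ov=cr.copy()
    for n,q in pts.items(): cv2.circle(ov,tuple(int(t) for t in (proj(fn,q)[0]-(o-h)+.5)*k),2,(0,255,0),-1)
    outs.append(np.vstack([cr,ov]))
cv2.imwrite('pics/c7.png',np.hstack(outs))
E
```

```text
clock: 12.75
position: [582.8, -81.7, 333.7]
ee_rot: [0.325, 0.898, -0.141, 0.262]
contact_force: [0.6, 0.1, -0.7]
gripper_width: 12.3
grasp_force: 58.7
t 12.75 world err [ 10.1 -55.6  35. ] tool err [-59.7 -27.2  10.3] rot err deg [ -2.5  10.2 -10.5] F [ 0.6  0.1 -0.7] w 12.26177959184887 j [ 0.3  0.1 -0.5  0.8 -0.8 -3.1]
top7 [265 219] k 5.32 {'tip': array([231.4, 130.4]), 'mid': array([297.1,  40.9]), 'face': array([364.4, -50.7]), 'M': array([ 41.9, 137.7])}
scene7 [281 179] k 5.32 {'tip': array([ 73.2, 115.3]), 'mid': array([ 71.7, 133.5]), 'face': array([ 70.2, 153.1]), 'M': array([200. , 160.7])}
wrist7 [356  60] k 2.216666666666667 {'tip': array([ -31. , -200.4]), 'mid': array([-31.3, 123.7]), 'face': array([-31.6, 409.6]), 'M': array([ 298.4, -443. ])}
```

View pics/c7.png

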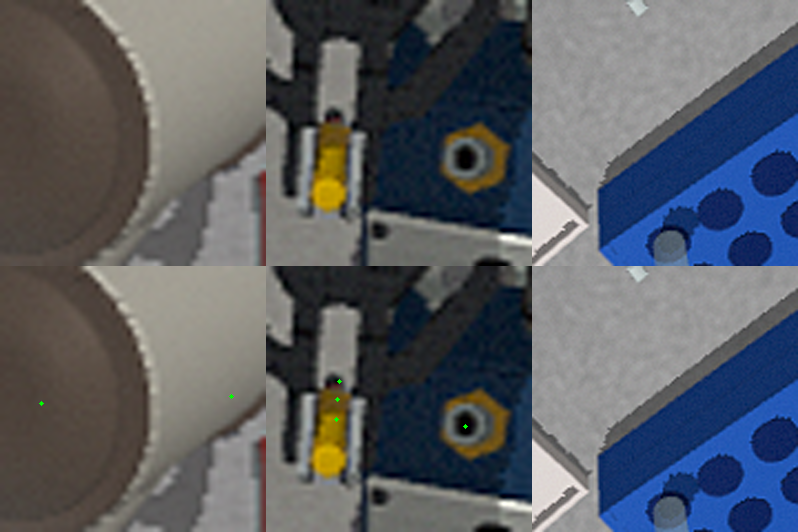

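The last joint stopped at its limit (-3.1) before the full yaw was reached. I'll model the wrist's orientation to choose a roll about the stick that is reachable.

```bash
cat > k.py <<'E'
from p import *
import itertools
from scipy.optimize import least_squares
def Rj(j,s4,s6,off): return R.from_euler('z',j[0])*R.from_euler('y',j[1]-j[2])*R.from_euler('x',s4*j[3])*R.from_euler('y',-j[4])*R.from_euler('x',s6*j[5])*off
s=arm.read_state(); jc=s['joints']; Rc=R.from_quat(s['ee_rot'])
j0=[-8.91373674e-01,3.85390443e-01,6.93464744e-03,-3.25552223e-04,-1.19399734,-2.58608192e-01]
R0=R.from_quat([-2.08799398e-01,9.77958129e-01,8.07338994e-04,-2.39476846e-04])
best=None
for s4,s6 in itertools.product((1,-1),repeat=2):
    off=Rj(j0,s4,s6,R.identity()).inv()*R0
    e=(Rj(jc,s4,s6,off).inv()*Rc).magnitude()
    if best is None or e<best[0]: best=(e,s4,s6,off)
e,s4,s6,off=best
E
python3 - <<'E'
from k import *
print('err deg',np.degrees(e),s4,s6,jc.round(3))
lo=[-3.16,-2.99,-3.1];hi=[2.05,-.16,3.1]
for flip in (0,1):
  for phi in range(-90,91,15):
    f=np.radians(phi); b=(-U+[0,0,1])/2**.5
    z=-np.cos(f)*b+np.sin(f)*Y; Rt=np.stack([-A,np.cross(z,-A),z],1)
    if flip: Rt=Rt@np.diag([-1,-1,1])
    for L in (200,):
      P=M+(95+43)*A; w=P-L*Rt[:,2]; j1=np.arctan2(w[1],w[0]); out=[]
      for p in (.4,.8,1.2):
        def res(q): return (Rj([j1,p,0,*q],s4,s6,off).inv()*R.from_matrix(Rt)).as_rotvec()
        for q0 in ([.8,-.8,-2],[-.5,-1.,1],[-1.5,-1.5,0],[-2.5,-1,-1],[1.5,-1.5,1]):
          r=least_squares(res,q0,bounds=(lo,hi))
          if r.cost<1e-8: out.append((p,r.x.round(2).tolist())); break
      print(flip,phi,w.round(),round(j1,2),out)
E
```

```text
err deg 1.5789849164279844e-07 -1 -1 [ 0.3  0.1 -0.5  0.8 -0.8 -3.1]
0 -90 [717. 113. 273.] 0.16 [(0.4, [0.98, -2.49, -3.06]), (0.8, [0.68, -2.22, 2.81]), (1.2, [0.56, -1.89, 2.55])]
0 -75 [689. 137. 310.] 0.2 [(0.8, [0.73, -1.99, 2.83]), (1.2, [0.66, -1.68, 2.57])]
0 -60 [652. 151. 344.] 0.23 [(0.8, [0.79, -1.75, 2.84]), (1.2, [0.78, -1.47, 2.56])]
0 -45 [609. 154. 373.] 0.25 [(0.8, [0.85, -1.51, 2.84]), (1.2, [0.91, -1.26, 2.52])]
0 -30 [562. 145. 396.] 0.25 [(0.8, [0.93, -1.27, 2.82]), (1.2, [1.08, -1.05, 2.45])]
0 -15 [516. 126. 410.] 0.24 [(0.8, [1.03, -1.01, 2.78]), (1.2, [1.31, -0.85, 2.32])]
0 0 [473.  97. 415.] 0.2 [(0.8, [1.18, -0.75, 2.72]), (1.2, [1.65, -0.68, 2.11])]
0 15 [436.  60. 410.] 0.14 [(0.4, [0.84, -0.65, -3.04]), (0.8, [1.43, -0.47, 2.55])]
0 30 [407.  19. 396.] 0.05 [(0.4, [0.64, -0.34, -2.8])]
0 45 [389. -24. 373.] -0.06 [(0.4, [-0.72, -0.17, -1.41]), (0.8, [-2.75, -0.29, 0.64]), (1.2, [-2.96, -0.68, 0.88])]
0 60 [383. -67. 344.] -0.17 [(0.4, [-1.57, -0.44, -0.54]), (0.8, [-2.27, -0.58, 0.25]), (1.2, [-2.57, -0.89, 0.64])]
0 75 [ 389. -106.  310.] -0.27 [(0.4
[... 913 characters left out ...]
 [(0.4, [0.87, -0.96, 0.03]), (0.8, [1.18, -0.75, -0.43]), (1.2, [1.65, -0.68, -1.03])]
1 15 [436.  60. 410.] 0.14 [(0.4, [0.84, -0.65, 0.1]), (0.8, [1.43, -0.47, -0.59])]
1 30 [407.  19. 396.] 0.05 [(0.4, [0.64, -0.34, 0.34])]
1 45 [389. -24. 373.] -0.06 [(0.4, [-0.72, -0.17, 1.74]), (0.8, [-2.75, -0.29, -2.5]), (1.2, [-2.96, -0.68, -2.26])]
1 60 [383. -67. 344.] -0.17 [(0.4, [-1.57, -0.44, 2.6]), (0.8, [-2.27, -0.58, -2.89]), (1.2, [-2.57, -0.89, -2.5])]
1 75 [ 389. -106.  310.] -0.27 [(0.4, [-1.73, -0.76, 2.76]), (0.8, [-2.08, -0.89, -3.0]), (1.2, [-2.29, -1.13, -2.62])]
1 90 [ 407. -139.  273.] -0.33 [(0.4, [-1.81, -1.06, 2.82]), (0.8, [-1.99, -1.19, -3.04]), (1.2, [-2.1, -1.38, -2.67])]
```

The wrist model fits exactly, and it shows that a half-turned grasp is comfortable (j6 near 0). I'll put the stick back on its rests, turn the gripper by half a turn and regrasp.

```bash
python3 - <<'E'
from p import *
plan(np.array([604.8,-194.3,150]),RD)
E
```

```text
n 7 row [0.0007, -0.0108, 0.0292] [-2.66, 4.34, -6.41] path [[593.9870622471966, -138.26282040742646, 260.4875066296918], [600.7129883994119, -168.98245782196827, 206.74280334245003], [604.7999999999872, -194.30000000000135, 150.0000000000005]]
```

```bash
python3 -m pendant '[[0.0007,-0.0108,0.0292,-2.66,4.34,-6.41,0.005],[0.0007,-0.0108,0.0292,-2.66,4.34,-6.41,0.005],[0.0007,-0.0108,0.0292,-2.66,4.34,-6.41,0.005],[0.0007,-0.0108,0.0292,-2.66,4.34,-6.41,0.005],[0.0007,-0.0108,0.0292,-2.66,4.34,-6.41,0.005],[0.0007,-0.0108,0.0292,-2.66,4.34,-6.41,0.005],[0.0007,-0.0108,0.0292,-2.66,4.34,-6.41,0.005],[0,0,0,0,0,0,0.005],[0,0,0,0,0,0,0.005],[0,0,0,0,0,0,0.005]]'
python3 - <<'E'
from p import *
P=np.array([604.8,-194.3,150.]);check(P,RD);plan(P,RD,1)
E
```

```text
clock: 13.9
position: [602.4, -184.1, 177.8]
ee_rot: [-0.004, 0.999, -0.023, 0.032]
contact_force: [0.3, 0.8, -1.1]
gripper_width: 12.0
grasp_force: 58.7
t 13.9 world err [-2.4 10.2 27.8] tool err [  1.2  10.4 -27.8] rot err deg [ 2.8 -3.6  6.1] F [ 0.3  0.8 -1.1] w 11.960723768479959 j [-0.   0.4 -0.2  0.1 -0.9 -1.6]
n 1 row [-0.0005, -0.009, 0.0283] [-2.79, 3.56, -6.11] path [[604.8, -194.3, 150.0], [604.8, -194.3, 150.0], [604.8, -194.3, 150.0]]
```

```bash
python3 -m pendant '[[-0.0005,-0.009,0.0283,-2.79,3.56,-6.11,0.005],[0,0,0,0,0,0,0.005],[0,0,0,0,0,0,0.005]]'
python3 - <<'E'
from p import *
P=np.array([604.8,-194.3,150.]);check(P,RD);plan(P,RD,1)
E
```

```text
clock: 14.2
position: [604.8, -194.2, 150.0]
ee_rot: [-0.056, 0.998, -0.0, -0.0]
contact_force: [-0.4, 0.3, 0.3]
gripper_width: 12.2
grasp_force: 58.8
t 14.2 world err [-0.   0.1  0. ] tool err [ 0.   0.1 -0. ] rot err deg [0.  0.  0.1] F [-0.4  0.3  0.3] w 12.184181950179013 j [-0.1  0.5 -0.1  0.  -1.  -1.4]
n 1 row [-0.0, -0.0001, 0.0] [-0.01, -0.01, -0.05] path [[604.8, -194.3, 150.0], [604.8, -194.3, 150.0], [604.8, -194.3, 150.0]]
```

```bash
python3 -m pendant '[[0,0,0.025,0,0,0,0.005],[0,0,0.03,0,0,0,0.005],[0,0,0.025,0,0,0,0.005],[0,0,0.012,0,0,0,0.005],[0,0,0.004,0,0,0,0.005],[0,0,0,0,0,0,0.005],[0,0,0,0,0,0,0.005]]';python3 -m pendant '[[0,0,0.002,0,0,0,0.005],[0,0,0.001,0,0,0,0.005],[0,0,0,0,0,0,0.005]]'
```

```text
clock: 14.9
position: [605.8, -194.4, 55.1]
ee_rot: [-0.057, 0.998, 0.0, 0.001]
contact_force: [-0.9, -0.4, -0.8]
gripper_width: 12.0
grasp_force: 58.8
clock: 15.2
position: [605.2, -194.4, 51.2]
ee_rot: [-0.057, 0.998, 0.0, -0.0]
contact_force: [-0.5, 0.8, 2.7]
gripper_width: 12.1
grasp_force: 59.3
```

```bash
python3 -m pendant '[[0,0,0,0,0,0,0.03],[0,0,0,0,0,0,0.06],[0,0,0,0,0,0,0.06],[0,0,0,0,0,0,0.06],[0,0,-0.02,0,0,0,0.06],[0,0,-0.03,0,0,0,0.06],[0,0,-0.03,0,0,0,0.06],[0,0,0,0,0,-8.5,0.06],[0,0,0,0,0,-8.5,0.06],[0,0,0,0,0,-8.5,0.06],[0,0,0,0,0,-8.5,0.06],[0,0,0,0,0,-8.5,0.06]]'
python3 -m pendant '[[0,0,0,0,0,-8.5,0.06],[0,0,0,0,0,-8.5,0.06],[0,0,0,0,0,-8.5,0.06],[0,0,0,0,0,-8.5,0.06],[0,0,0,0,0,-8.5,0.06],[0,0,0,0,0,-8.5,0.06],[0,0,0,0,0,-8.5,0.06],[0,0,0,0,0,-8.5,0.06],[0,0,0,0,0,-8.5,0.06],[0,0,0,0,0,-8.5,0.06],[0,0,0,0,0,-8.5,0.06],[0,0,0,0,0,-8.5,0.06]]'
python3 -m pendant '[[0,0,0,0,0,-8.5,0.06],[0,0,0,0,0,-8.5,0.06],[0,0,0,0,0,-8.5,0.06],[0,0,0,0,0,-8.5,0.06],[0,0,0,0,0,0,0.06],[0,0,0,0,0,0,0.06]]'
python3 - <<'E'
from p import *
Rf=RD@np.diag([-1,-1,1.]);P=np.array([605.2,-194.4,131.]);check(P,Rf);plan(P,Rf,1)
sc=shot('scene','s8')['image'].astype(int)
m=((sc[...,0]>150)&(sc[...,1]>110)&(sc[...,2]<80)); m[:, :200]=0; m[:230]=0; m[320:]=0; m[:,280:]=0; v,u=np.nonzero(m); print(m.sum(),u.min(),u.max(),v.min(),v.max())
s0=cv2.imread('pics/scene0.png')[:,:,::-1].astype(int); m=((s0[...,0]>150)&(s0[...,1]>110)&(s0[...,2]<80)); m[:, :200]=0; m[:230]=0; m[320:]=0; m[:,280:]=0; v,u=np.nonzero(m); print(m.sum(),u.min(),u.max(),v.min(),v.max())
E
```

```text
clock: 16.4
position: [604.7, -194.4, 130.1]
ee_rot: [-0.418, 0.909, 0.001, -0.001]
contact_force: [0.5, 0.7, 0.3]
gripper_width: 60.0
grasp_force: 0.0
clock: 17.6
position: [604.7, -194.4, 130.1]
ee_rot: [0.969, -0.247, -0.001, -0.0]
contact_force: [-0.4, 0.5, 1.3]
gripper_width: 60.0
grasp_force: 0.0
clock: 18.2
position: [604.7, -194.4, 130.1]
ee_rot: [0.999, 0.042, -0.001, -0.0]
contact_force: [0.6, 0.1, -0.4]
gripper_width: 60.4
grasp_force: 0.0
t 18.2 world err [-0.5 -0.  -0.9] tool err [-0.5 -0.   0.9] rot err deg [ 0.1 -0.1  1.7] F [ 0.6  0.1 -0.4] w 60.36678169916137 j [-0.1  0.5 -0.1 -0.  -0.9  1.7]
n 1 row [0.0005, -0.0, -0.0009] [-0.06, 0.09, -1.65] path [[605.2, -194.4, 131.0], [605.2, -194.4, 131.0], [605.2, -194.4, 131.0]]
70 232 253 272 296
126 228 253 272 296
```

```bash
python3 -m pendant '[[0.0005,0,0.025,0,0,-1.65,0.06],[0,0,0.025,0,0,0,0.06],[0,0,0.02,0,0,0,0.06],[0,0,0.0115,0,0,0,0.06],[0,0,0,0,0,0,0.06],[0,0,0,0,0,0,0.06],[0,0,0,0,0,0,0.005],[0,0,0,0,0,0,0.005],[0,0,0,0,0,0,0.005],[0,0,0,0,0,0,0.005],[0,0,0,0,0,0,0.005],[0,0,0,0,0,0,0.005]]'
python3 - <<'E'
from p import *
s=arm.read_state(); print(s['position'],s['gripper_width'],s['contact_force']); p=s['position']-TO; print('tray frame',p@TX,p@TY, R.from_quat(s['ee_rot']).as_matrix())
E
```

```text
clock: 19.45
position: [605.6, -193.6, 49.7]
ee_rot: [0.998, 0.059, -0.0, -0.001]
contact_force: [-1.4, 5.4, 5.4]
gripper_width: 11.9
grasp_force: 58.6
[ 605.6 -193.6   49.7] 11.926469656413015 [-1.4  5.4  5.4]
tray frame 50.734747318043915 44.188304788772655 [[ 1.   0.1 -0. ]
 [ 0.1 -1.   0. ]
 [-0.  -0.  -1. ]]
```

```bash
cat >> p.py <<'E'
ZI=(U-[0,0,1])/2**.5
RI=np.stack([A,np.cross(ZI,A),ZI],1)
def PI(t,zo=7.7): return M+(t+138.7)*A-zo*ZI
E
python3 -m pendant '[[0,0,-0.01,0,0,0,0.005],[0,0,-0.02,0,0,0,0.005],[0,0,-0.03,0,0,0,0.005],[0,0,-0.035,0,0,0,0.005],[0,0,-0.035,0,0,0,0.005],[0,0,-0.035,0,0,0,0.005],[0,0,-0.035,0,0,0,0.005],[0,0,0,0,0,0,0.005],[0,0,0,0,0,0,0.005]]'
python3 - <<'E'
from p import *
plan(PI(40),RI)
E
```

```text
clock: 20.35
position: [605.3, -194.8, 249.7]
ee_rot: [0.998, 0.058, 0.0, -0.0]
contact_force: [-0.7, -0.1, -1.4]
gripper_width: 11.9
grasp_force: 58.5
n 9 row [-0.0063, -0.0159, -0.0105] [-2.51, 4.56, 6.05] path [[578.5453316336645, -128.13133058743858, 284.7637306212827], [572.3354649747329, -70.39580116184842, 300.4524388925395], [576.6928006063541, -31.089068244178428, 307.5047040131746]]
```

```bash
python3 -m pendant '[[-0.0063,-0.0159,-0.0105,-2.51,4.56,6.05,0.005],[-0.0063,-0.0159,-0.0105,-2.51,4.56,6.05,0.005],[-0.0063,-0.0159,-0.0105,-2.51,4.56,6.05,0.005],[-0.0063,-0.0159,-0.0105,-2.51,4.56,6.05,0.005],[-0.0063,-0.0159,-0.0105,-2.51,4.56,6.05,0.005],[-0.0063,-0.0159,-0.0105,-2.51,4.56,6.05,0.005],[-0.0063,-0.0159,-0.0105,-2.51,4.56,6.05,0.005],[-0.0063,-0.0159,-0.0105,-2.51,4.56,6.05,0.005],[-0.0063,-0.0159,-0.0105,-2.51,4.56,6.05,0.005],[0,0,0,0,0,0,0.005],[0,0,0,0,0,0,0.005]]'
python3 - <<'E'
from p import *
check(PI(40),RI); plan(PI(40),RI)
E
```

```text
clock: 21.45
position: [573.6, -68.4, 299.0]
ee_rot: [0.892, -0.323, 0.281, 0.149]
contact_force: [-0.8, -0.4, 0.3]
gripper_width: 12.3
grasp_force: 58.6
t 21.45 world err [ -3.1 -37.4  -8.5] tool err [13.1 26.  25.1] rot err deg [  2.6  -7.8 -10.4] F [-0.8 -0.4  0.3] w 12.3137559623601 j [ 0.3  0.1 -0.7  0.9 -0.7 -0.1]
n 2 row [-0.0059, -0.0142, -0.0115] [-1.31, 3.89, 5.18] path [[574.5582014845189, -49.75371655268401, 303.39543558088616], [576.6928006063563, -31.08906824417858, 307.50470401317256], [576.6928006063563, -31.08906824417858, 307.50470401317256]]
```

```bash
python3 -m pendant '[[-0.003,-0.0071,-0.0057,-0.65,1.95,2.59,0.005],[-0.003,-0.0071,-0.0057,-0.65,1.95,2.59,0.005],[-0.003,-0.0071,-0.0057,-0.65,1.95,2.59,0.005],[-0.003,-0.0071,-0.0057,-0.65,1.95,2.59,0.005],[0,0,0,0,0,0,0.005],[0,0,0,0,0,0,0.005]]'
python3 - <<'E'
from p import *
check(PI(40),RI); plan(PI(40),RI)
E
```

```text
clock: 22.05
position: [577.9, -31.6, 308.4]
ee_rot: [0.834, -0.398, 0.346, 0.164]
contact_force: [0.5, 0.1, -1.6]
gripper_width: 11.9
grasp_force: 58.6
t 22.05 world err [ 1.2 -0.6  0.9] tool err [ 1.5 -0.6  0.2] rot err deg [0.1 0.  0.1] F [ 0.5  0.1 -1.6] w 11.864218811866982 j [ 0.4  0.1 -0.7  1.1 -0.8 -0.6]
n 1 row [-0.0015, 0.0006, -0.0002] [-0.06, -0.05, -0.13] path [[576.6928006063563, -31.089068244178584, 307.50470401317244], [576.6928006063563, -31.089068244178584, 307.50470401317244], [576.6928006063563, -31.089068244178584, 307.50470401317244]]
```

```bash
cat > v.py <<'E'
from p import *
import sys
fn=sys.argv[1]; im=shot('scene',fn)['image'].astype(int)
s=arm.read_state(); T=s['position']; Rt=R.from_quat(s['ee_rot'])
th=np.linspace(0,2*np.pi,40)
disc=lambda x,r:T+Rt.apply(np.c_[np.full(40,x-43.7),r*np.cos(th),7.7+r*np.sin(th)])
hull=lambda pts:cv2.convexHull(proj(fn,pts).astype(np.float32)).reshape(-1,2)
pe=hull(disc(86,7))
m=((im[...,0]>110)&(im[...,1]>0.55*im[...,0])&(im[...,2]<0.45*im[...,0]))
c=proj(fn,disc(86,7)).mean(0); o=np.round(c).astype(int)
w=m[o[1]-20:o[1]+21,o[0]-20:o[0]+21]
print('end disc pred centre',c-o+20,'bbox',pe.min(0)-o+20,pe.max(0)-o+20,'collar end',proj(fn,disc(6,7)).mean(0)-o+20)
for r in range(4,38): print(''.join('#' if (w[r,q] and im[o[1]-20+r,o[0]-20+q,0]>215) else '+' if w[r,q] else '.' for q in range(41)))
g=proj(fn,T+Rt.apply([[42.3,0,7.7],[42.3,1,7.7],[42.3,0,8.7],[43.3,0,7.7]])); print('px per mm y,z,x',g[1:]-g[0])
E
python3 v.py s9
```

```text
end disc pred centre [20.4 20.3] bbox [17.3 17.1] [23.6 23.4] collar end [25.3 20.5]
.........................................
.........................................
.........................................
.........................................
.........................................
.........................................
.........................................
.........................................
.........................................
.........................................
.........................................
.......................+++.......+++.....
......................+++................
...................###+++............+...
..................#++#+................+.
..................++++++.................
..................++++++.................
..................+++++...............+..
...................+++...................
......................................+..
......................+..............++..
...............................+...++....
.................................+.......
.........................................
.........................................
.........................................
.........................................
.........................................
.........................................
.........................................
.........................................
.........................................
.........................................
.........................................
px per mm y,z,x [[-0.4 -0.1]
 [-0.1  0.4]
 [-0.1 -0. ]]
```

```bash
python3 -m pendant '[[-0.012,0.0006,0.0003,0,0,0,0.005],[-0.012,0,0,0,0,0,0.005],[-0.01,0,0,0,0,0,0.005],[0,0,0,0,0,0,0.005],[0,0,0,0,0,0,0.005]]'
python3 - <<'E'
from p import *
check(PI(6),RI); plan(PI(6),RI)
E
python3 v.py s10 | head -1
```

```text
clock: 22.6
position: [562.8, -13.1, 285.0]
ee_rot: [0.833, -0.398, 0.347, 0.164]
contact_force: [-0.1, 0.2, -0.6]
gripper_width: 11.8
grasp_force: 58.6
t 22.6 world err [ 1.2 -0.7  1.5] tool err [ 2.  -0.5 -0.1] rot err deg [0.1 0.1 0.2] F [-0.1  0.2 -0.6] w 11.821335329489415 j [ 0.4  0.1 -0.8  1.2 -0.8 -0.7]
n 1 row [-0.002, 0.0005, 0.0001] [-0.12, -0.13, -0.2] path [[561.5433548717591, -12.421066371067049, 283.46307345282986], [561.5433548717591, -12.421066371067049, 283.46307345282986], [561.5433548717591, -12.421066371067049, 283.46307345282986]]
end disc pred centre [19.6 20.2] bbox [16.6 17.1] [22.7 23.3] collar end [24.2 20.5]
```

```bash
python3 -m pendant '[[-0.005,0.0005,0.0001,0,0,-0.2,0.005],[-0.005,0,0,0,0,0,0.005],[0,0,0,0,0,0,0.005]]'; python3 -m pendant '[[-0.005,0,0,0,0,0,0.005],[-0.003,0,0,0,0,0,0.005],[0,0,0,0,0,0,0.005]]'
python3 - <<'E'
from p import *
check(PI(-9),RI)
E
```

```text
clock: 22.95
position: [557.4, -7.7, 277.0]
ee_rot: [0.834, -0.396, 0.347, 0.164]
contact_force: [-0.4, 0.5, -0.7]
gripper_width: 12.0
grasp_force: 58.6
clock: 23.25
position: [554.0, -3.2, 271.5]
ee_rot: [0.834, -0.396, 0.347, 0.164]
contact_force: [0.3, 0.2, 0.7]
gripper_width: 12.3
grasp_force: 58.6
t 23.25 world err [-0.8  0.9 -1.4] tool err [-1.9  0.   0.1] rot err deg [ 0.1  0.1 -0.1] F [0.3 0.2 0.7] w 12.2656331473045 j [ 0.5  0.1 -0.8  1.2 -0.8 -0.7]
```

```bash
python3 -m pendant '[[-0.008,0,0,0,0,0,0.005],[-0.008,0,0,0,0,0,0.005],[-0.008,0,0,0,0,0,0.005],[0,0,0,0,0,0,0.005]]'; python3 - <<'E'
from p import *
check(PI(-35),RI)
E
python3 -m pendant '[[-0.008,0,0,0,0,0,0.005],[-0.008,0,0,0,0,0,0.005],[0,0,0,0,0,0,0.005]]'
python3 - <<'E'
from p import *
check(PI(-51),RI)
E
```

```text
clock: 23.65
position: [542.9, 10.1, 253.8]
ee_rot: [0.834, -0.396, 0.346, 0.165]
contact_force: [-0.3, -0.3, -1.7]
gripper_width: 11.8
grasp_force: 58.6
t 23.65 world err [-0.3  0.  -0.7] tool err [-0.7  0.3  0.3] rot err deg [ 0.1  0.1 -0.1] F [-0.3 -0.3 -1.7] w 11.835296241913392 j [ 0.5  0.2 -0.8  1.2 -0.8 -0.8]
clock: 23.95
position: [535.9, 18.8, 242.6]
ee_rot: [0.834, -0.396, 0.347, 0.165]
contact_force: [-0.3, -0.0, -0.8]
gripper_width: 11.7
grasp_force: 58.6
t 23.95 world err [-0.2 -0.1 -0.6] tool err [-0.5  0.2  0.3] rot err deg [ 0.1  0.1 -0.1] F [-0.3 -0.  -0.8] w 11.678861252347456 j [ 0.5  0.2 -0.8  1.2 -0.8 -0.8]
```

```bash
python3 -m pendant '[[-0.009,0,0,0,0,0,0.005],[-0.009,0,0,0,0,0,0.005],[-0.009,0,0,0,0,0,0.005],[-0.009,0,0,0,0,0,0.005],[-0.003,0,0,0,0,0,0.005],[0,0,0,0,0,0,0.005]]'; python3 - <<'E'
from p import *
check(PI(-90),RI)
E
python3 -m pendant '[[-0.002,0,0,0,0,0,0.005],[-0.002,0,0,0,0,0,0.005]]'
```

```text
clock: 24.55
position: [518.9, 40.1, 215.5]
ee_rot: [0.834, -0.396, 0.347, 0.164]
contact_force: [-0.6, 0.4, -0.2]
gripper_width: 12.0
grasp_force: 58.6
t 24.55 world err [ 0.2 -0.2 -0.1] tool err [ 0.1 -0.   0.3] rot err deg [ 0.1  0.1 -0.1] F [-0.6  0.4 -0.2] w 12.02872785638806 j [ 0.6  0.2 -0.9  1.2 -0.8 -0.9]
clock: 24.75
position: [517.5, 42.1, 213.2]
ee_rot: [0.834, -0.397, 0.347, 0.164]
contact_force: [0.5, -0.1, -0.9]
gripper_width: 12.2
grasp_force: 58.6
```

```bash
for i in 1; do python3 -m pendant '[[-0.0015,0,0,0,0,0,0.005],[-0.001,0,0,0,0,0,0.005]]'; done; python3 -m pendant '[[-0.001,0,0,0,0,0,0.005],[-0.001,0,0,0,0,0,0.005]]'
```

```text
clock: 24.95
position: [516.5, 43.1, 212.0]
ee_rot: [0.833, -0.397, 0.348, 0.165]
contact_force: [2.4, -1.9, 2.0]
gripper_width: 12.0
grasp_force: 58.6
clock: 25.15
position: [516.2, 43.3, 212.0]
ee_rot: [0.832, -0.398, 0.349, 0.165]
contact_force: [4.7, -6.9, 6.5]
gripper_width: 12.1
grasp_force: 58.5
```

The collar has stopped on the mouth at the expected depth, with the force building along the axis. One more small press, then draw out.

```bash
python3 -m pendant '[[-0.001,0,0,0,0,0,0.005],[0,0,0,0,0,0,0.005],[0,0,0,0,0,0,0.005]]'
python3 - <<'E'
from p import *
check(PI(-95),RI)
E
python3 -m pendant '[[0.004,0,0,0,0,0,0.005],[0.006,0,0,0,0,0,0.005],[0.01,0,0,0,0,0,0.005],[0,0,0,0,0,0,0.005]]'
python3 - <<'E'
from p import *
check(PI(-75),RI)
E
```

```text
clock: 25.45
position: [516.1, 43.3, 212.1]
ee_rot: [0.832, -0.398, 0.35, 0.166]
contact_force: [5.3, -7.0, 6.1]
gripper_width: 11.9
grasp_force: 58.4
t 25.45 world err [-0.4  0.3  0. ] tool err [-0.3  0.1 -0.4] rot err deg [-0.   0.5  0.3] F [ 5.3 -7.   6.1] w 11.914092239095947 j [ 0.6  0.2 -0.9  1.2 -0.8 -0.9]
clock: 25.85
position: [524.4, 33.9, 224.1]
ee_rot: [0.834, -0.397, 0.347, 0.164]
contact_force: [-1.1, -0.6, -1.5]
gripper_width: 11.8
grasp_force: 58.6
t 25.85 world err [-1.1  1.9 -2.1] tool err [-3.  -0.3 -0. ] rot err deg [0.2 0.1 0.1] F [-1.1 -0.6 -1.5] w 11.778341598826906 j [ 0.6  0.2 -0.9  1.2 -0.8 -0.9]
```

```bash
python3 -m pendant '[[0.012,0,0,0,0,0,0.005],[0.014,0,0,0,0,0,0.005],[0.014,0,0,0,0,0,0.005],[0.014,0,0,0,0,0,0.005],[0.014,0,0,0,0,0,0.005],[0.014,0,0,0,0,0,0.005],[0.014,0,0,0,0,0,0.005],[0.014,0,0,0,0,0,0.005],[0.014,0,0,0,0,0,0.005],[0,0,0,0,0,0,0.005],[0,0,0,0,0,0,0.005]]'
python3 - <<'E'
from p import *
check(PI(46),RI)
Rf=RD@np.diag([-1,-1,1.])
plan(TO+110*TX+[0,0,250.],Rf,18)
E
```

```text
clock: 26.95
position: [578.6, -33.8, 310.7]
ee_rot: [0.834, -0.397, 0.347, 0.164]
contact_force: [-0.2, 0.1, -1.2]
gripper_width: 12.0
grasp_force: 58.6
t 26.95 world err [-0.7  0.6 -1.1] tool err [-1.4  0.2  0.1] rot err deg [ 0.1  0.1 -0. ] F [-0.2  0.1 -1.2] w 12.012700435418083 j [ 0.4  0.1 -0.7  1.1 -0.8 -0.6]
n 18 row [0.0072, 0.0078, 0.0076] [1.25, -2.29, -3.02] path [[595.8129824445022, -122.46943398888573, 302.66277094375187], [631.3003549580822, -188.22547922720668, 280.80574716219746], [669.4885507746342, -230.80949682442528, 249.99999999999818]]
```

```bash
python3 -m pendant '[[0.0072,0.0078,0.0076,1.25,-2.29,-3.02,0.005],[0.0072,0.0078,0.0076,1.25,-2.29,-3.02,0.005],[0.0072,0.0078,0.0076,1.25,-2.29,-3.02,0.005],[0.0072,0.0078,0.0076,1.25,-2.29,-3.02,0.005],[0.0072,0.0078,0.0076,1.25,-2.29,-3.02,0.005],[0.0072,0.0078,0.0076,1.25,-2.29,-3.02,0.005],[0.0072,0.0078,0.0076,1.25,-2.29,-3.02,0.005],[0.0072,0.0078,0.0076,1.25,-2.29,-3.02,0.005],[0.0072,0.0078,0.0076,1.25,-2.29,-3.02,0.005],[0.0072,0.0078,0.0076,1.25,-2.29,-3.02,0.005],[0.0072,0.0078,0.0076,1.25,-2.29,-3.02,0.005],[0.0072,0.0078,0.0076,1.25,-2.29,-3.02,0.005]]'
python3 -m pendant '[[0.0072,0.0078,0.0076,1.25,-2.29,-3.02,0.005],[0.0072,0.0078,0.0076,1.25,-2.29,-3.02,0.005],[0.0072,0.0078,0.0076,1.25,-2.29,-3.02,0.005],[0.0072,0.0078,0.0076,1.25,-2.29,-3.02,0.005],[0.0072,0.0078,0.0076,1.25,-2.29,-3.02,0.005],[0.0072,0.0078,0.0076,1.25,-2.29,-3.02,0.005],[0,0,0,0,0,0,0.005],[0,0,0,0,0,0,0.005]]'
python3 - <<'E'
from p import *
Rf=RD@np.diag([-1,-1,1.]);P=TO+110*TX+[0,0,250.]
check(P,Rf);plan(P,Rf)
E
```

```text
clock: 28.15
position: [624.7, -178.2, 284.6]
ee_rot: [0.986, -0.099, 0.121, 0.058]
contact_force: [-0.3, 0.3, -1.2]
gripper_width: 12.0
grasp_force: 58.6
clock: 28.95
position: [669.8, -230.5, 248.3]
ee_rot: [0.998, 0.057, -0.001, 0.0]
contact_force: [0.7, 0.4, -0.6]
gripper_width: 12.4
grasp_force: 58.6
t 28.95 world err [ 0.3  0.3 -1.7] tool err [ 0.3 -0.2  1.7] rot err deg [-0.  -0.1 -0. ] F [ 0.7  0.4 -0.6] w 12.428998822788161 j [-0.1  0.5  0.2  0.  -1.3  1.8]
n 1 row [-0.0004, 0.0002, -0.0017] [0.0, 0.12, 0.01] path [[669.4885507746395, -230.80949682442503, 250.0], [669.4885507746395, -230.80949682442503, 250.0], [669.4885507746395, -230.80949682442503, 250.0]]
```

```bash
python3 -m pendant '[[0,0,0,0,0,0,0.005],[0,0,0,0,0,0,0.005],[0,0,0,0,0,0,0.005],[0,0,0,0,0,0,0.005],[0,0,0,0,0,0,0.005]]'
python3 - <<'E'
from p import *
fn='s20'; im=shot('scene',fn)['image'].astype(int)
s=arm.read_state(); T=s['position']; Rt=R.from_quat(s['ee_rot']); print('vel',np.abs(s['joint_vel']).max())
for n,x in dict(tip=-95,face=0,grip0=6,end=86).items(): print(n,T+Rt.apply([x-43.7,0,7.7]),proj(fn,T+Rt.apply([x-43.7,0,7.7])))
a=proj(fn,T+Rt.apply([[6-43.7,0,7.7],[42.3,0,7.7]])); c=a.mean(0).astype(int); print('pred dir',np.degrees(np.arctan2(*(a[1]-a[0])[::-1])))
m=((im[...,0]>110)&(im[...,1]>0.55*im[...,0])&(im[...,2]<0.45*im[...,0])).astype(np.uint8)
n,l,st,ce=cv2.connectedComponentsWithStats(m)
for i in range(1,n):
    if st[i,4]>25: 
        v,u=np.nonzero(l==i); print(st[i],ce[i],cv2.fitLine(np.c_[u,v].astype(np.float32),2,0,.01,.01).ravel())
for f in ('scene3','s20'):
    q=cv2.imread(f'pics/{f}.png')[:,:,::-1].astype(int); r=(q[...,0]>120)&(q[...,1]<70)&(q[...,2]<70); r[:,:170]=0;r[:,215:]=0;r[:265]=0;r[310:]=0; v,u=np.nonzero(r); print(f,'cap red',r.sum(),u.mean(),v.mean())
E
```

```text
clock: 29.45
position: [670.1, -230.7, 250.4]
ee_rot: [0.998, 0.057, 0.001, 0.0]
contact_force: [0.5, -0.1, -0.4]
gripper_width: 12.3
grasp_force: 58.6
vel 0.0033361763633448054
tip [ 532.3 -246.8  242.5] [[198.7 231.7]]
face [ 626.7 -235.9  242.5] [[225.9 255.9]]
grip0 [ 632.7 -235.2  242.6] [[227.7 257.5]]
end [ 712.1 -226.   242.6] [[252.9 280. ]]
pred dir 41.76271000437294
[ 382    0  178   77 5502] [489.2  26.8] [  0.9   0.4 489.2  26.8]
[342 132  19  20 257] [352.2 142.2] [  0.5  -0.9 352.2 142.2]
[292 177   9  13  35] [297.3 182.7] [  0.   -1.  297.3 182.7]
[239 264  15  17 100] [246.  273.4] [  0.7   0.7 246.  273.5]
scene3 cap red 122 188.49180327868854 284.4836065573771
s20 cap red 125 188.52 284.544
```

```bash
python3 - <<'E'
from p import *
s=arm.read_state(); T=s['position']; Rt=R.from_quat(s['ee_rot']); fn='s20'
im=cv2.imread('pics/s20.png').astype(np.float32); bg=cv2.imread('pics/scene3.png').astype(np.float32)
for x in (-90,-75,-60,-45,-30,-15,-5):
    k=np.arange(-12,13,1.5); pts=proj(fn,T+Rt.apply(np.c_[np.full(len(k),x-43.7),0*k,7.7+k])).astype(np.float32)
    f=lambda I:cv2.remap(I,pts[:,:1].copy(),pts[:,1:].copy(),1).reshape(-1,3)
    print(x,np.abs(f(im)-f(bg)).sum(1).astype(int).tolist())
E
```

```text
-90 [162, 154, 184, 217, 233, 238, 226, 158, 112, 117, 115, 96, 65, 36, 58, 89, 110]
-75 [82, 85, 79, 102, 144, 142, 130, 114, 124, 159, 155, 140, 104, 54, 38, 46, 57]
-60 [26, 126, 226, 130, 178, 262, 260, 263, 261, 259, 227, 152, 63, 13, 31, 49, 36]
-45 [163, 125, 76, 28, 14, 47, 39, 20, 51, 127, 201, 131, 29, 63, 128, 183, 137]
-30 [79, 76, 89, 100, 111, 128, 184, 283, 395, 442, 485, 497, 479, 458, 474, 490, 456]
-15 [294, 293, 354, 427, 417, 401, 404, 418, 431, 432, 428, 424, 425, 426, 429, 439, 442]
-5 [281, 301, 326, 364, 396, 413, 436, 456, 459, 460, 464, 465, 470, 485, 505, 484, 465]
```

```bash
python3 - <<'E'
from p import *
s=arm.read_state(); T=s['position']; Rt=R.from_quat(s['ee_rot'])
for cam_,fn in (('scene','s21'),('wrist','w21'),('top','t21')):
    im=shot(cam_,fn)['image'].astype(int)
    for x in (-95,-64,86):
        c=proj(fn,T+Rt.apply([x-43.7,0,7.7]))[0]; d=proj(fn,T+Rt.apply([x-43.7,0,8.7]))[0]-c; dx=proj(fn,T+Rt.apply([x-42.7,0,7.7]))[0]-c
        print(fn,x,c,'per mm z',d.round(2),'x',dx.round(2))
    red=(im[...,0]>1.6*im[...,1])&(im[...,0]>1.6*im[...,2])&(im[...,0]>70)
    c=proj(fn,T+Rt.apply([-64-43.7,0,7.7]))[0]
    v,u=np.nonzero(red); k=(abs(u-c[0])<12)&(abs(v-c[1])<12); print('red near -64:',list(zip(u[k].tolist(),v[k].tolist())))
    if cam_=='wrist':
        m=(im[...,0]>110)&(im[...,1]>0.55*im[...,0])&(im[...,2]<0.45*im[...,0]); v,u=np.nonzero(m); print('yellow',m.sum(),u.min(),u.max(),v.min(),v.max())
        th=np.linspace(0,6.3,40); q=proj(fn,T+Rt.apply(np.c_[np.full(40,42.3),7*np.cos(th),7.7+7*np.sin(th)])); print('end disc',q.min(0),q.max(0))
E
```

```text
s21 -95 [198.7 231.7] per mm z [0.1 0.3] x [0.3 0.2]
s21 -64 [207.3 239.3] per mm z [0.1 0.3] x [0.3 0.2]
s21 86 [252.9 280. ] per mm z [0.  0.2] x [0.3 0.3]
red near -64: [(207, 238), (208, 238), (209, 238), (205, 239), (206, 239), (207, 239), (206, 240)]
w21 -95 [278.3 492.7] per mm z [ 0.  -1.7] x [-0.  -1.1]
w21 -64 [278.2 457.5] per mm z [ 0.  -1.7] x [-0.  -1.2]
w21 86 [278.  186.6] per mm z [ 0.  -0.5] x [-0.  -2.5]
red near -64: []
yellow 5057 263 297 186 356
end disc [260.3 183.3] [295.7 190.2]
t21 -95 [393.1 200.6] per mm z [-0.1  0.1] x [-0.1 -0.5]
t21 -64 [391.  186.2] per mm z [-0.1  0.1] x [-0.1 -0.5]
t21 86 [380.8 117.7] per mm z [-0.1  0.1] x [-0.1 -0.5]
red near -64: [(390, 184), (391, 184), (392, 184), (390, 185), (391, 185), (392, 185), (393, 185)]
```

```bash
python3 -c "
from bench import arm
print(arm.job_done())"
```

```text
the job is handed in; nothing more can be done
None
```

The job is handed in: the cap is rim-down in the pocket, and the dipstick went into the filler tube until its collar stopped, came right out, and is held level over the tray about 24 cm up, though it took a set-down and regrasp on its rests before insertion (last joint at its limit).

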